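# Re-nest three tube pieces in their tacking fixtures

## Robot

A 6-joint arm with a two-finger parallel gripper is mounted at the origin on a cart in front of the work surface, level with it; the furniture and walls round the work are solid. World frame = base frame: x ahead of the robot, y to its left, z up, the work surface at z = 0. Lengths are in mm, angles in degrees, forces in N, time in s.
With the tool pointing down it reaches from about 350 to 850 mm from the base axis. Payload 8.1 kg.
Tool frame: the origin (TCP) lies at the very end of the fingers, on their centre line; the grasp point (between the pads) lies 19 mm behind it; z points along the fingers, y is the line along which they close (so a half turn about z gives the same grasp; the last joint's range is limited). The gripper opens to 85 mm and grips with 20 to 120 N. Pads are 22 mm wide; open, the fingers measure 114 mm over their backs; the gripper's body (76 mm by 85 mm) begins 54 mm behind the grasp point. The pads swing forward as they close: fully open they stand 13 mm farther back than shut.
Start: joints at [59.565, 7.471, 85.268, -0, 87.261, -4.893], TCP at [258.688, 541.374, 231.292] pointing down, gripper open.
Joint ranges: [-169.43, 169.43], [-51.17, 129.36], [1.28, 143.12], [-76.62, 256.62], [0, 156.53], [-152.29, 152.29]. Speed limits (degrees/s): [136.94, 136.94, 159.86, 180, 180, 180].

## Interface

Orientations are given as [roll, pitch, yaw] about the fixed x, y, z axes, in that order (R = Rz(yaw) Ry(pitch) Rx(roll)).
In Python, from bench import sense, eyes, job, models gives the robot as it stands. The module is installed in compiled form; this text tells all that it offers.
- The arm moves only by the tool apply_moves, never from a script. Its argument "rows" is a list of rows, each a list of 6 numbers: the shift along the tool's x, y, z in mm, then the turn, a rotation vector about the tool's x, y, z in rad. In form: [[dx, dy, dz, rx, ry, rz], ...]. A call has exactly 5 rows; each row shifts and turns the commanded pose from where the row before left it, along the tool's axes as they then stand; what a row does not reach is not made up. A row lasts 1/8 s, in which the tool goes at most 62.5 mm and 10.7 degrees, less where a joint would pass 70% of its speed; a pose out of reach is approached as far as the arm can. A call is refused whole if a number of a shift passes 62.5 or a number of a turn 0.188, either way. A call with a gripper value outside its range is refused whole. "fingers" is the finger opening in mm, from 0 to 85.4, set as the call begins (left out, the last holds). The fingers move at their own pace and stop on an object; "grip_force" is the grip in N (left out, the last holds). Time passes only in rows, so rows that do not move let the fingers close, or fill a call up. It gives the time, the measured TCP pose, the force, the opening and the grip force at its end, in the units of the state.
- sense(): the state, without advancing time (a new reading comes with each control period).
- eyes.snapshot(name): name is "side" or "top"; returns (picture, depth): 384x512x3 uint8, red, green, blue; 384x512 float32, mm along the optical axis (not along the pixel's ray), 0 where there is no reading.
- eyes.get_calibration(name): a dict with "intrinsics" (3x3 intrinsics, pixels), "R" (3x3) and "t" (3): a world point X has camera coordinates R X + t. Camera axes: x right, y down, z forward; pixel columns grow to the right and rows downward; lengths in mm; the calibration is good to about 2 mm. A picture is of the moment at which its call begins. get_calibration takes no time and is no camera call.
- job.hand_in(): hands the job in; it is judged then, once.
Trained networks look in the newest picture that a camera, given by its name, has taken for a name from the list of things; names that differ only in an ending like _2 or _b are one class to them, and where a whole thing is asked for, a point or a joint stands for the part that bears it (a point fixed in the world has none). Each returns a list of dicts, best first, with "confidence" (0 to 1); they miss things now and then, are a little off and sometimes report something else, mostly with a low value. They report only what shows in the picture. A call takes as long as a camera call. They do not tell look-alikes from the thing itself.
- models.boxes_of(name, camera): "xyz" ([x, y, z] in mm, in world coordinates, good to about 4 mm: the middle of the surface that is visible of it).
- models.cut_out(name, camera): "pixels" (384x512 bool, what is visible of it).
- models.place_of(name, camera): "xyz" ([x, y, z] in mm, in world coordinates, good to about 4 mm: a listed point, or the origin of a listed thing).
The state is a dict: "time": time; "joint_pos": joint angles; "qd": joint speeds; "joint_efforts": joint torques, N m; "tool_pos": TCP position; "tcp_rot": TCP orientation; "ft_force": force on the tool from outside, world axes, zero at the start; "wrist_torque": the same for the moment, N m; "finger_gap": finger opening in mm; "grip_force": force on a finger pad.
Only numpy, scipy, OpenCV 4.12 (cv2) and the standard library are available. Lean on these libraries where they do the work, as an engineer would, in place of code of your own. Each camera call takes 0.05 s, during which the arm holds its last target. There are 200 camera calls.

## Task

The three square tubes lie in the wrong tacking fixtures: the longest rides on top of the shortest fixture's stops and the other two lie loose in nests too long for them. Move each tube into the fixture whose nest fits its length, lying flat on the seats between the end stops; the plywood board is free to park one on the way. Leave the paint marker where it lies.

Things in the scene. Friction and masses are not known exactly. Their poses are not given: they have to be found in the camera images.
- tube_short: Loose piece of rusty brown square steel tube lying on its side, 30 x 90 x 30 mm (x, y, z): the shortest of the three. Origin: centre of its underside; y runs along the tube, z up. Grip it across x at its middle. 0.1 to 0.4 kg.
- tube_medium: Loose piece of rusty brown square steel tube lying on its side, 40 x 110 x 40 mm (x, y, z): the thickest and middle-long of the three. Origin: centre of its underside; y runs along the tube, z up. Grip it across x at its middle. 0.1 to 0.4 kg.
- tube_long: Loose piece of rusty brown square steel tube lying on its side, 25 x 130 x 25 mm (x, y, z): the longest and slimmest of the three. Origin: centre of its underside; y runs along the tube, z up. Grip it across x at its middle. 0.1 to 0.4 kg.
- fixture_short: Tacking fixture bolted down: aluminium plate 76 x 180 x 10 mm (x, y, z), steel end stops, low corner cheeks, black knob outside the +y stop (unused). Nest 100 mm long (y, between stops) x 48 mm wide; tube seats 16 mm, stops and cheeks 32 mm, knob 33 mm above the table. 45 deg lead-ins of 4 to 5 mm. Long sides open at mid-length for fingers. Origin: at table level below the nest's middle.
- fixture_medium: Tacking fixture bolted down: aluminium plate 76 x 200 x 10 mm (x, y, z), steel end stops, low corner cheeks, black knob outside the +y stop (unused). Nest 120 mm long (y, between stops) x 48 mm wide; tube seats 16 mm, stops and cheeks 32 mm, knob 33 mm above the table. 45 deg lead-ins of 4 to 5 mm. Long sides open at mid-length for fingers. Origin: at table level below the nest's middle.
- fixture_long: Tacking fixture bolted down: aluminium plate 76 x 220 x 10 mm (x, y, z), steel end stops, low corner cheeks, black knob outside the +y stop (unused). Nest 140 mm long (y, between stops) x 48 mm wide; tube seats 16 mm, stops and cheeks 32 mm, knob 33 mm above the table. 45 deg lead-ins of 4 to 5 mm. Long sides open at mid-length for fingers. Origin: at table level below the nest's middle.
- plywood_board: Bare plywood board, 110 x 180 x 9 mm (x, y, z), fixed flat on the table and empty at the start: a free spot to set a tube down on the way. Origin: centre of its underside, so its top is 9 mm above the origin; y along its length.
- marker: Paint marker, white and yellow, 16 x 138 x 16 mm, lying loose in the middle between the fixtures, roughly along world x. Origin: centre of its underside. To be left alone.
There are look-alikes about, which are no part of the job. Leave any pink look-alike of the tube_medium alone.

How it is judged:
By the outcome, as a careful person would: the job done as asked, in the order asked, and still so for the second after the job is handed in, with the robot touching nothing.
It also fails if it takes over 99 s, if anything falls off the work surface, if the arm or the gripper's body presses on something with over 40 N, if the wrist force passes 120 N, or if a joint passes its speed limit or range.

## Working session

There is one attempt and no reset: what is moved stays moved. The work goes in short steps, Python scripts to look and compute and a tool call to move; the robot and the scene stay as the last step left them, time stands still between calls to the robot, and variables do not carry over. Pictures are saved under pics/ and viewed, at most 14 in all, crops included, and the job is handed in when it is done.

Besides the shell and the picture viewer there is one more tool, called after ">>>" as name(argument=value, ...), one argument or row to a line, values as JSON. apply_moves: Moves the arm, as the interface text tells. Its arguments: {"type":"object","properties":{"rows":{"type":"array"},"fingers":{"type":"number"},"grip_force":{"type":"number"}},"required":["rows"]}

```bash
mkdir -p pics
cat > h.py <<'E'
import numpy as np, cv2
from bench import sense, eyes, job, models
def snap(c,f=None):
    p,d=eyes.snapshot(c)
    if f: cv2.imwrite('pics/'+f,p[:,:,::-1])
    return p,d
def pts(c,d,mask=None):
    k=eyes.get_calibration(c);K=np.array(k['intrinsics']);R=np.array(k['R']);t=np.array(k['t'])
    v,u=np.nonzero((d>0)&(mask if mask is not None else True))
    z=d[v,u];P=np.c_[(u-K[0,2])/K[0,0]*z,(v-K[1,2])/K[1,1]*z,z]
    return (P-t)@R,u,v
E
python3 - <<'E'
from h import *
for c in('top','side'):
    p,d=snap(c,c+'1.png')
    k=eyes.get_calibration(c);print(c,np.round(-np.array(k['R']).T@np.array(k['t'])),np.round(k['R'],2).tolist(),k['intrinsics'][0][0])
    for n in 'tube_short tube_medium tube_long fixture_short fixture_medium fixture_long plywood_board marker'.split():
        print(n,[(np.round(r['xyz']).tolist(),round(r['confidence'],2)) for r in models.place_of(n,c)])
s=sense();print(s)
E
```

```text
top [441.  -5. 921.] [[0.02, -1.0, -0.0], [-0.99, -0.02, -0.13], [0.13, 0.0, -0.99]] 349.85872082258277
tube_short [([470.0, 242.0, 15.0], 0.91)]
tube_medium [([450.0, -218.0, 18.0], 0.93), ([428.0, 32.0, 3.0], 0.7)]
tube_long [([642.0, 182.0, 33.0], 0.77)]
fixture_short [([642.0, 178.0, -2.0], 0.59)]
fixture_medium [([468.0, 239.0, -0.0], 0.58)]
fixture_long [([454.0, -218.0, -1.0], 0.87)]
plywood_board [([658.0, -157.0, -0.0], 0.69)]
marker [([534.0, 16.0, 2.0], 0.76)]
side [454. 739. 498.] [[-0.99, -0.13, -0.01], [-0.06, 0.52, -0.85], [0.11, -0.84, -0.53]] 366.3029432081099
tube_short [([467.0, 237.0, 15.0], 0.57)]
tube_medium [([431.0, 37.0, 0.0], 0.84), ([450.0, -221.0, 13.0], 0.76)]
tube_long [([641.0, 178.0, 28.0], 0.78)]
fixture_short [([641.0, 180.0, 2.0], 0.89)]
fixture_medium []
fixture_long [([454.0, -215.0, 2.0], 0.84)]
plywood_board [([659.0, -156.0, -2.0], 0.84), ([451.0, -222.0, 14.0], 0.7), ([644.0, 184.0, 1.0], 0.28)]
marker [([536.0, 17.0, -1.0], 0.71)]
{'time': 0.9, 'joint_pos': array([ 5.95650480e+01,  7.46959276e+00,  8.52673386e+01,  6.75515228e-05,
        8.72611556e+01, -4.89150036e+00]), 'qd': array([ 0.00660725,  0.0634996 ,  0.07456328, -0.07245819,  0.04393701,
        0.07407237]), 'joint_efforts': array([ 8.95073413e-05, -5.69317603e+01, -5.00867200e+01, -2.58515438e-04,
        1.32009387e-03,  6.27121523e-06]), 'tool_pos': array([258.68760752, 541.38152167, 231.31306661]), 'tcp_rot': array([1.79998088e+02, 9.59014339e-05, 1.54456545e+02]), 'ft_force': array([-0.51356049,  0.90523812,  0.30427835]), 'wrist_torque': array([-0.04390757, -0.02924729,  0.00599085]), 'grip_force': 0.0, 'finger_gap': 85.40125127824288}
```

View pics/top1.png

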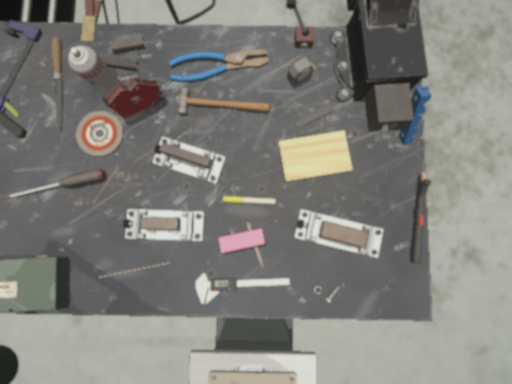

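View pics/side1.png

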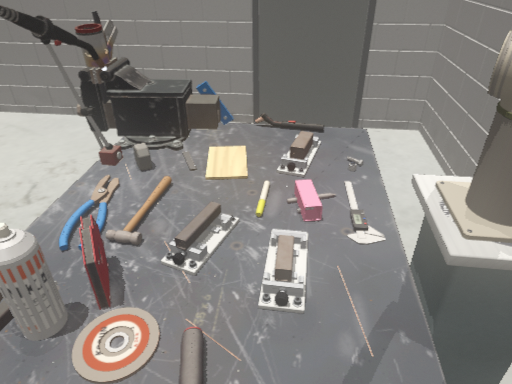

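The top picture shows fixture_short with the long tube at (188,158), fixture_medium with the short tube at (163,224), fixture_long with the medium tube at (342,233) and the board at (316,155). The pink look-alike is at (242,240) and the marker at (248,200). Next I measure poses from the depth.

```bash
cat >> h.py <<'E'
def rect(P):
    (c,(w,h),a)=cv2.minAreaRect(P[:,:2].astype(np.float32))
    if w>h: w,h,a=h,w,a+90   # a = direction of short side (x axis)
    return np.round(c,1),round(w,1),round(h,1),round((a+90)%180-90,1)
E
python3 - <<'E'
from h import *
for c in('top','side'):
    p,d=snap(c)
    P,u,v=pts(c,d); col=p[v,u].astype(int)
    white=(col.min(1)>135); 
    brown=(col[:,0]-col[:,2]>15)&(col[:,0]<190)
    for n,cx,cy,zt in [('short tube/fix_med',468,240,46),('med tube/fix_long',452,-218,56),('long tube/fix_short',642,180,57)]:
        near=np.hypot(P[:,0]-cx,P[:,1]-cy)<130
        m=near&brown&(abs(P[:,2]-zt)<6)
        print(c,n,'tube',m.sum(),rect(P[m]),np.median(P[m,2]).round(1))
        b=near&(abs(P[:,2]-10)<4); b2=near&(P[:,2]>6)&(P[:,2]<40)
        print('  plate',b.sum(),rect(P[b]),'all',rect(P[b2]))
    near=np.hypot(P[:,0]-658,P[:,1]+157)<130
    m=near&(abs(P[:,2]-9)<4);print(c,'board',m.sum(),rect(P[m]))
    t=(abs(P[:,0]-540)<20)&(abs(P[:,1]-120)<20);print('table z',np.median(P[t,2]),P[t,2].std())
E
```

```text
top short tube/fix_med tube 400 (array([467.4, 240.6]), 27.6, 88.4, 1.1) 45.7
  plate 1124 (array([465. , 235.8]), 75.9, 199.8, -1.1) all (array([465. , 236.3]), 75.9, 200.8, -1.1)
top med tube/fix_long tube 719 (array([ 449.4, -219.2]), 39.5, 110.5, -13.4) 55.5
  plate 1063 (array([ 451.1, -216.4]), 76.0, 220.1, -12.6) all (array([ 451.1, -216.3]), 76.0, 220.1, -12.6)
top long tube/fix_short tube 404 (array([643. , 181.3]), 22.2, 128.8, -17.5) 56.4
  plate 866 (array([675.9, 168.6]), 154.9, 180.8, -17.2) all (array([678.8, 167.7]), 161.0, 180.8, -17.2)
top board 2768 (array([ 690.6, -153.3]), 179.6, 186.5, 10.3)
table z -0.22146117113266994 1.6229152022106654
side short tube/fix_med tube 545 (array([470.3, 240.5]), 29.0, 91.3, 0.2) 46.2
  plate 1234 (array([468. , 238.1]), 76.0, 198.9, -1.1) all (array([468. , 238.4]), 76.0, 199.5, -1.1)
side med tube/fix_long tube 239 (array([ 450.7, -217.9]), 38.8, 111.6, -14.4) 56.0
  plate 294 (array([ 453.7, -212.8]), 75.2, 218.6, -12.6) all (array([ 453.7, -212.8]), 75.2, 218.6, -12.6)
side long tube/fix_short tube 467 (array([644.3, 181.4]), 23.6, 129.9, -18.8) 57.2
  plate 901 (array([678.3, 170.2]), 155.0, 181.3, -17.6) all (array([679.6, 169.8]), 157.6, 181.3, -17.6)
side board 1268 (array([ 689. , -150.9]), 171.1, 186.2, 10.5)
table z 0.10854385953278285 0.8591003574749203
```

Run:
```python
from h import *
for c in('top','side'):
    p,d=snap(c); P,u,v=pts(c,d)
    for n,cx,cy,a in [('fm',466.5,237,-1.1),('fl',452.2,-215,-12.6),('fs',643,180,-17.4)]:
        r=np.deg2rad(a);Q=P[:,:2]-[cx,cy];x=Q@[np.cos(r),np.sin(r)];y=Q@[-np.sin(r),np.cos(r)];z=P[:,2]
        ok=(abs(x)<50)&(abs(y)<118)
        b=ok&(z>6)&(z<14); print(c,n,'plate x',np.percentile(x[b],[0.5,99.5]).round(1),'y',np.percentile(y[b],[.5,99.5]).round(1))
        s=ok&(z>27)&(z<37)&(abs(x)<40)
        h,e=np.histogram(y[s],np.arange(-120,121,5));print('  stop y',[(int(E),int(H)) for E,H in zip(e,h) if H])
        print('  stop x',np.percentile(x[s],[1,99]).round(1))
    near=np.hypot(P[:,0]-658,P[:,1]+157)<112
    m=near&(abs(P[:,2]-9)<4);print(c,'board',m.sum(),rect(P[m]))
```

```text
top fm plate x [-39.1  36.2] y [-100.6   97.9]
  stop y [(-75, 55), (-70, 52), (-65, 35), (-60, 16), (-55, 14), (-50, 9), (-45, 3), (-40, 1), (40, 3), (45, 19), (50, 14), (55, 25), (60, 60), (65, 53), (70, 33), (75, 3), (80, 2), (85, 20), (90, 14), (95, 11)]
  stop x [-35.1  31.4]
top fl plate x [-38.5  37. ] y [-110.9  108.1]
  stop y [(-90, 4), (-85, 51), (-80, 56), (-75, 47), (-70, 14), (-65, 14), (-60, 14), (-50, 1), (-40, 1), (-10, 1), (0, 1), (10, 1), (20, 1), (30, 1), (40, 1), (45, 1), (50, 2), (55, 15), (60, 15), (65, 22), (70, 44), (75, 57), (80, 35), (85, 5), (90, 1), (95, 14), (100, 15), (105, 12)]
  stop x [-34.3  32.8]
top fs plate x [-42.3  33.2] y [-90.8  87.8]
  stop y [(-70, 5), (-65, 55), (-60, 32), (-55, 17), (-50, 13), (-45, 18), (-40, 7), (-15, 1), (30, 1), (35, 18), (40, 15), (45, 12), (50, 34), (55, 28), (60, 16), (75, 12), (80, 15), (85, 8)]
  stop x [-38.5  29. ]
top board 2744 (array([ 673.4, -153.2]), 180.6, 188.2, -79.6)
side fm plate x [-36.4  39.3] y [-91.3 100.2]
  stop y [(-80, 2), (-75, 41), (-70, 66), (-65, 76), (-60, 15), (-55, 20), (-50, 29), (-45,
[... 286 characters left out ...]
(-35, 2), (-30, 1), (-25, 1), (-20, 2), (-10, 2), (-5, 1), (0, 2), (5, 3), (10, 1), (15, 5), (20, 2), (25, 4), (35, 6), (45, 7), (50, 7), (55, 7), (60, 6), (65, 9), (70, 5), (75, 23), (80, 53), (85, 8), (90, 1), (95, 4), (100, 8), (105, 13), (110, 3)]
  stop x [-32.   34.9]
side fs plate x [-40.3  33.6] y [-86.1  90.7]
  stop y [(-65, 13), (-60, 23), (-55, 31), (-50, 10), (-45, 9), (-40, 12), (-35, 3), (-30, 1), (-25, 1), (-20, 1), (-15, 1), (-5, 1), (5, 1), (10, 2), (15, 2), (25, 1), (30, 1), (35, 7), (40, 14), (45, 18), (50, 21), (55, 53), (60, 86), (65, 29), (70, 1), (75, 10), (80, 22), (85, 30), (90, 6)]
  stop x [-36.1  31. ]
side board 1258 (array([ 686.1, -150.1]), 165.6, 183.3, 10.5)
```

>>> apply_moves(
  rows=[
    [0,0,0,0,0,0.18],
    [0,0,0,0,0,0.18],
    [0,0,0,0,0,0.18],
    [0,0,0,0,0,0.18],
    [0,0,0,0,0,0.18],
  ],
  fingers=85,
  grip_force=60,
)

```text
time: 1.72
tool_pos: [258.7, 541.4, 231.3]
tcp_rot: [-180.0, 0.0, 102.5]
ft_force: [-0.0, 0.1, 0.4]
finger_gap: 85.0
grip_force: 0.0
```

>>> apply_moves(
  rows=[
    [0,0,0,0,0,0.18],
    [0,0,0,0,0,0.18],
    [0,0,0,0,0,0.18],
    [-18.6,39.8,0,0,0,0],
    [-18.6,39.8,0,0,0,0],
  ],
)

```text
time: 2.35
tool_pos: [323.2, 480.9, 231.2]
tcp_rot: [180.0, -0.0, 72.0]
ft_force: [0.8, 0.9, -0.3]
finger_gap: 85.0
grip_force: 0.0
```

>>> apply_moves(
  rows=[
    [-18.6,39.8,0,0,0,0],
    [-18.6,39.8,0,0,0,0],
    [-18.6,39.8,0,0,0,0],
    [-18.6,39.8,0,0,0,0],
    [-18.6,39.8,0,0,0,0],
  ],
)

```text
time: 2.98
tool_pos: [484.2, 330.2, 231.5]
tcp_rot: [180.0, -0.0, 72.0]
ft_force: [0.6, 0.6, 0.5]
finger_gap: 85.2
grip_force: 0.0
```

>>> apply_moves(
  rows=[
    [-18.6,39.8,16,0,0,0],
    [-18.6,39.8,16,0,0,0],
    [-18.6,39.8,16,0,0,0],
    [-18.6,39.8,16,0,0,0],
    [-18.6,39.8,16,0,0,0],
  ],
)

```text
time: 3.6
tool_pos: [644.6, 180.1, 150.8]
tcp_rot: [180.0, -0.0, 72.0]
ft_force: [0.1, 0.6, 0.9]
finger_gap: 85.0
grip_force: 0.0
```

>>> apply_moves(
  rows=[
    [0.8,-1.3,40,0,0,0],
    [0,0,40,0,0,0],
    [0,0,30,0,0,0],
    [0,0,15,0,0,0],
    [0,0,0,0,0,0],
  ],
)

```text
time: 4.22
tool_pos: [641.8, 182.2, 25.3]
tcp_rot: [-179.9, 0.1, 72.0]
ft_force: [-0.3, -0.5, 0.2]
finger_gap: 85.0
grip_force: 0.0
```

>>> apply_moves(
  rows=[
    [0,0,0,0,0,0],
    [0,0,0,0,0,0],
    [0,0,0,0,0,0],
    [0,0,0,0,0,0],
    [0,0,0,0,0,0],
  ],
  fingers=0,
)

```text
time: 4.85
tool_pos: [643.4, 182.6, 27.5]
tcp_rot: [179.9, -0.0, 72.0]
ft_force: [-0.5, 0.3, 6.4]
finger_gap: 24.1
grip_force: 59.8
```

>>> apply_moves(
  rows=[
    [0,0,0,0,0,0],
    [0,0,0,0,0,0],
    [0,0,-4,0,0,0],
    [0,0,-8,0,0,0],
    [0,0,-8,0,0,0],
  ],
)

```text
time: 5.48
tool_pos: [642.3, 182.3, 46.4]
tcp_rot: [-180.0, 0.0, 72.0]
ft_force: [0.4, 0.1, -2.6]
finger_gap: 24.0
grip_force: 58.9
```

>>> apply_moves(
  rows=[
    [0,0,8,0,0,0],
    [0,0,8,0,0,0],
    [0,0,4,0,0,0],
    [0,0,0,0,0,0],
    [0,0,0,0,0,0],
  ],
)

```text
time: 6.1
tool_pos: [642.2, 182.2, 27.5]
tcp_rot: [-179.9, 0.0, 72.0]
ft_force: [-9.8, -2.9, 14.6]
finger_gap: 24.2
grip_force: 61.1
```

>>> apply_moves(
  rows=[
    [0,0,0,0,0,0],
    [0,0,0,0,0,0],
    [0,0,0,0,0,0],
    [0,0,-4.5,0,0,0],
    [0,0,-4,0,0,0],
  ],
  fingers=50,
)

```text
time: 6.72
tool_pos: [642.8, 182.3, 35.1]
tcp_rot: [180.0, -0.0, 72.0]
ft_force: [0.1, 0.1, 0.6]
finger_gap: 50.0
grip_force: 0.0
```

>>> apply_moves(
  rows=[
    [0,0,0,0,0,0],
    [0,0,0,0,0,0],
    [0,0,0,0,0,0],
    [0,0,0,0,0,0],
    [0,0,0,0,0,0],
  ],
  fingers=0,
)

```text
time: 7.35
tool_pos: [643.2, 182.4, 35.5]
tcp_rot: [179.9, -0.0, 72.0]
ft_force: [-1.0, -0.7, 5.2]
finger_gap: 24.0
grip_force: 60.3
```

>>> apply_moves(
  rows=[
    [0,0,0,0,0,0],
    [0,0,-6,0,0,0],
    [0,0,-20,0,0,0],
    [0,0,-30,0,0,0],
    [0,0,-30,0,0,0],
  ],
)

```text
time: 7.98
tool_pos: [642.5, 182.3, 122.5]
tcp_rot: [-180.0, 0.0, 72.0]
ft_force: [-0.0, 0.2, -2.2]
finger_gap: 23.5
grip_force: 59.3
```

>>> apply_moves(
  rows=[
    [-45.3,17,0,0,0,0],
    [-45.3,17,0,0,0,0],
    [-45.3,17,0,0,0,0],
    [-45.3,17,0,0,0,0],
    [-45.3,17,0,0,0,0],
  ],
)

```text
time: 8.6
tool_pos: [653.3, -60.9, 122.0]
tcp_rot: [180.0, -0.0, 72.0]
ft_force: [0.6, -0.6, -2.2]
finger_gap: 23.9
grip_force: 59.4
```

>>> apply_moves(
  rows=[
    [-45.3,17,0,0,0,0],
    [-45.3,17,0,0,0,0],
    [0,0,40,0,0,0],
    [0,0,40,0,0,0],
    [0,0,12,0,0,0],
  ],
)

```text
time: 9.22
tool_pos: [655.1, -155.4, 26.0]
tcp_rot: [-179.7, 0.0, 71.9]
ft_force: [0.2, 0.2, -3.4]
finger_gap: 23.4
grip_force: 59.3
```

>>> apply_moves(
  rows=[
    [0,0,5,0,0,0],
    [0,0,5,0,0,0],
    [0,0,4,0,0,0],
    [0,0,2,0,0,0],
    [0,0,0,0,0,0],
  ],
)

```text
time: 9.85
tool_pos: [657.6, -156.0, 13.0]
tcp_rot: [180.0, 0.0, 72.0]
ft_force: [0.4, -0.6, -1.8]
finger_gap: 23.7
grip_force: 59.3
```

>>> apply_moves(
  rows=[
    [0,0,1,0,0,0],
    [0,0,0.5,0,0,0],
    [0,0,0,0,0,0],
    [0,0,0,0,0,0],
    [0,0,0,0,0,0],
  ],
)

```text
time: 10.48
tool_pos: [657.9, -156.1, 12.5]
tcp_rot: [180.0, 0.0, 72.0]
ft_force: [-4.0, 1.1, 5.7]
finger_gap: 24.1
grip_force: 60.7
```

>>> apply_moves(
  rows=[
    [0,0,0,0,0,0],
    [0,0,0,0,0,0],
    [0,0,0,0,0,0],
    [0,0,-10,0,0,0],
    [0,0,-40,0,0,0],
  ],
  fingers=70,
)

```text
time: 11.1
tool_pos: [655.1, -155.2, 58.9]
tcp_rot: [-179.6, 0.0, 71.9]
ft_force: [-0.3, 0.7, 1.1]
finger_gap: 70.1
grip_force: 0.0
```

>>> apply_moves(
  rows=[
    [0,0,-50,0,0,0],
    [0,0,-38,0,0,0],
    [0,0,0,0,0,0],
    [0,0,0,0,0,0],
    [0,0,0,0,0,0],
  ],
)

```text
time: 11.72
tool_pos: [656.4, -155.7, 147.3]
tcp_rot: [-179.8, -0.0, 71.9]
ft_force: [0.3, -1.2, 0.1]
finger_gap: 70.0
grip_force: 0.0
```

>>> apply_moves(
  rows=[
    [0,0,0,0,0,-0.1625],
    [0,0,0,0,0,-0.1625],
    [44.3,-20.5,0,0,0,0],
    [44.3,-20.5,0,0,0,0],
    [44.3,-20.5,0,0,0,0],
  ],
  fingers=85,
)

```text
time: 12.35
tool_pos: [593.0, -22.5, 147.5]
tcp_rot: [-179.8, -0.0, 90.5]
ft_force: [0.7, 0.3, 0.0]
finger_gap: 85.0
grip_force: 0.0
```

>>> apply_moves(
  rows=[
    [44.3,-20.5,0,0,0,0],
    [44.3,-20.5,0,0,0,0],
    [44.3,-20.5,0,0,0,0],
    [44.3,-20.5,0,0,0,0],
    [44.3,-20.5,0,0,0,0],
  ],
)

```text
time: 12.98
tool_pos: [488.3, 197.8, 147.9]
tcp_rot: [-179.9, 0.0, 90.6]
ft_force: [1.6, 0.8, -0.2]
finger_gap: 85.1
grip_force: 0.0
```

>>> apply_moves(
  rows=[
    [44.3,-20.5,0,0,0,0],
    [0,0,20,0,0,0],
    [0,0,20,0,0,0],
    [0,0,0,0,0,0],
    [0,0,0,0,0,0],
  ],
)

```text
time: 13.6
tool_pos: [469.0, 240.6, 109.3]
tcp_rot: [-180.0, 0.0, 90.6]
ft_force: [0.1, 0.5, 0.4]
finger_gap: 85.1
grip_force: 0.0
```

>>> apply_moves(
  rows=[
    [0,0,35,0,0,0],
    [0,0,30,0,0,0],
    [0,0,20,0,0,0],
    [0,0,6.5,0,0,0],
    [0,0,0,0,0,0],
  ],
)

```text
time: 14.22
tool_pos: [469.6, 240.9, 18.4]
tcp_rot: [180.0, -0.0, 90.6]
ft_force: [-1.1, -0.1, 0.2]
finger_gap: 84.9
grip_force: 0.0
```

>>> apply_moves(
  rows=[
    [0,0,0,0,0,0],
    [0,0,0,0,0,0],
    [0,0,0,0,0,0],
    [0,0,0,0,0,0],
    [0,0,0,0,0,0],
  ],
  fingers=0,
)

```text
time: 14.85
tool_pos: [469.7, 241.1, 18.6]
tcp_rot: [179.9, -0.0, 90.6]
ft_force: [-1.1, 0.2, 5.4]
finger_gap: 29.2
grip_force: 60.0
```

>>> apply_moves(
  rows=[
    [0,0,0,0,0,0],
    [0,0,-6,0,0,0],
    [0,0,-30,0,0,0],
    [0,0,-45,0,0,0],
    [0,0,-45,0,0,0],
  ],
)

```text
time: 15.48
tool_pos: [468.2, 240.5, 144.4]
tcp_rot: [-179.9, 0.0, 90.6]
ft_force: [0.4, 0.2, -2.1]
finger_gap: 29.0
grip_force: 59.5
```

>>> apply_moves(
  rows=[
    [0,0,0,0,0,0.157],
    [0,0,0,0,0,0.157],
    [-1.5,45,0,0,0,0],
    [-1.5,45,0,0,0,0],
    [-1.5,45,0,0,0,0],
  ],
)

```text
time: 16.1
tool_pos: [597.2, 195.6, 143.4]
tcp_rot: [-179.9, 0.0, 72.6]
ft_force: [-0.1, 0.8, -2.0]
finger_gap: 29.0
grip_force: 59.8
```

>>> apply_moves(
  rows=[
    [-1.5,45,0,0,0,0],
    [0,0,40,0,0,0],
    [0,0,40,0,0,0],
    [0,0,8,0,0,0],
    [0,0,0,0,0,0],
  ],
)

```text
time: 16.73
tool_pos: [638.5, 181.2, 55.7]
tcp_rot: [-179.9, 0.0, 72.6]
ft_force: [0.1, 0.6, -2.0]
finger_gap: 28.5
grip_force: 60.0
```

```bash
cat >> h.py <<'E'
def rel(c,cx,cy,a,z0,z1,L=118):
    p,d=snap(c); P,u,v=pts(c,d)
    r=np.deg2rad(a);Q=P[:,:2]-[cx,cy];x=Q@[np.cos(r),np.sin(r)];y=Q@[-np.sin(r),np.cos(r)];z=P[:,2]
    ok=(abs(x)<50)&(abs(y)<L)
    f=lambda b:(b.sum(),np.percentile(x[b],[1,99]).round(1),np.percentile(y[b],[1,99]).round(1))
    b=ok&(z>6)&(z<14);col=p[v,u].astype(int);br=ok&(z>z0)&(z<z1)&(col[:,0]-col[:,2]>15)
    print(c,'plate',*f(b),'tube',*f(br),'z',np.percentile(z[br],[5,50,95]).round(1))
E
python3 - <<'E'
from h import *
s=sense();print(s['tool_pos'],s['tcp_rot'])
for c in('top','side'): rel(c,639.2,181.2,-17.4,45,110,95)
snap('side','side2.png')
E
```

```text
[638.53415218 181.1940397   55.70370097] [-1.79932353e+02  3.80452927e-02  7.25890161e+01]
top plate 508 [-37.9  37.1] [-91.   87.2] tube 59 [-14.2   8.6] [-45.6 -27.2] z [80.6 82.7 84.8]
side plate 1030 [-36.1  36.8] [-82.7  90.3] tube 164 [-13.1  13.2] [ 3.4 45.6] z [58.  84.8 86.1]
```

View pics/side2.png

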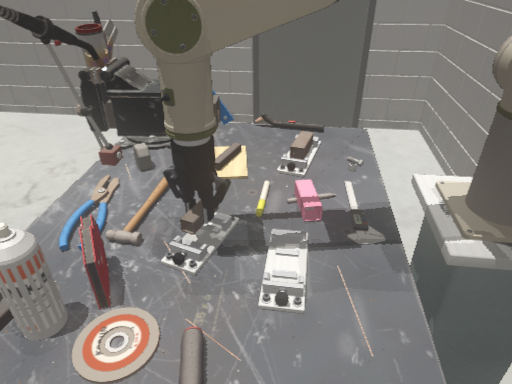

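The side picture shows the short tube held at (195,218), centred over the nest of fixture_short. The offsets are about 1 mm, so I lower it now.

>>> apply_moves(
  rows=[
    [0,0,14,0,0,0],
    [0,0,10,0,0,0],
    [0,0,8,0,0,0],
    [0,0,4,0,0,0],
    [0,0,1.5,0,0,0],
  ],
)

```text
time: 17.5
tool_pos: [639.0, 181.2, 18.6]
tcp_rot: [-180.0, 0.0, 72.6]
ft_force: [-5.9, -2.3, 8.9]
finger_gap: 28.6
grip_force: 61.3
```

>>> apply_moves(
  rows=[
    [0,0,0,0,0,0],
    [0,0,0,0,0,0],
    [0,0,0,0,0,0],
    [0,0,0,0,0,0],
    [0,0,0,0,0,0],
  ],
)

```text
time: 18.12
tool_pos: [639.3, 181.2, 18.6]
tcp_rot: [180.0, -0.0, 72.6]
ft_force: [-1.1, -0.6, 3.1]
finger_gap: 29.2
grip_force: 60.6
```

>>> apply_moves(
  rows=[
    [0,0,0,0,0,0],
    [0,0,0,0,0,0],
    [0,0,0,0,0,0],
    [0,0,-10,0,0,0],
    [0,0,-30,0,0,0],
  ],
  fingers=75,
)

```text
time: 18.75
tool_pos: [637.3, 180.9, 57.0]
tcp_rot: [-179.8, 0.1, 72.6]
ft_force: [0.6, 1.0, 0.6]
finger_gap: 74.8
grip_force: 0.0
```

>>> apply_moves(
  rows=[
    [0,0,-40,0,0,0],
    [0,0,-40,0,0,-0.061],
    [-48.2,-9.8,0,0,0,0],
    [-48.2,-9.8,0,0,0,0],
    [-48.2,-9.8,0,0,0,0],
  ],
)

```text
time: 19.38
tool_pos: [575.3, 46.8, 139.4]
tcp_rot: [179.9, -0.0, 76.1]
ft_force: [1.4, -0.6, 0.1]
finger_gap: 75.1
grip_force: 0.0
```

>>> apply_moves(
  rows=[
    [-48.2,-9.8,0,0,0,0],
    [-48.2,-9.8,0,0,0,0],
    [-48.2,-9.8,0,0,0,0],
    [-48.2,-9.8,0,0,0,0],
    [-48.2,-9.8,0,0,0,0],
  ],
  fingers=85,
)

```text
time: 20.0
tool_pos: [469.7, -175.6, 139.4]
tcp_rot: [179.9, 0.0, 76.1]
ft_force: [1.1, -0.3, 0.4]
finger_gap: 85.0
grip_force: 0.0
```

>>> apply_moves(
  rows=[
    [-48.2,-9.8,0,0,0,0],
    [0,0,20,0,0,0],
    [0,0,20,0,0,0],
    [0,0,0,0,0,0],
    [0,0,0,0,0,0],
  ],
)

```text
time: 20.62
tool_pos: [449.6, -218.8, 99.5]
tcp_rot: [179.9, 0.0, 76.1]
ft_force: [0.5, 0.1, -0.4]
finger_gap: 85.0
grip_force: 0.0
```

Run:
```python
from h import *
for c in('top','side'): rel(c,639.2,181.2,-17.4,35,110,95)
```

```text
top plate 831 [-38.3  36.6] [-90.7  87.3] tube 386 [-16.1  12.5] [-45.1  42.3] z [42.7 45.6 48.1]
side plate 738 [-36.3  36.6] [-83.9  90.5] tube 431 [-14.3  13.3] [-43.4  44.7] z [43.8 46.  47.5]
```

>>> apply_moves(
  rows=[
    [0,0,30,0,0,0],
    [0,0,25,0,0,0],
    [0,0,20,0,0,0],
    [0,0,5,0,0,0],
    [0,0,0,0,0,0],
  ],
)

```text
time: 21.35
tool_pos: [449.5, -218.8, 19.0]
tcp_rot: [180.0, 0.0, 76.1]
ft_force: [-0.7, 0.5, 0.0]
finger_gap: 84.9
grip_force: 0.0
```

>>> apply_moves(
  rows=[
    [0,0,0,0,0,0],
    [0,0,0,0,0,0],
    [0,0,0,0,0,0],
    [0,0,0,0,0,0],
    [0,0,0,0,0,0],
  ],
  fingers=0,
)

```text
time: 21.98
tool_pos: [449.8, -219.1, 19.3]
tcp_rot: [179.9, 0.0, 76.1]
ft_force: [0.1, -0.1, 6.2]
finger_gap: 39.7
grip_force: 61.2
```

>>> apply_moves(
  rows=[
    [0,0,0,0,0,0],
    [0,0,-6,0,0,0],
    [0,0,-30,0,0,0],
    [0,0,-45,0,0,0],
    [0,0,-45,0,0,0],
  ],
)

```text
time: 22.6
tool_pos: [448.0, -218.0, 144.9]
tcp_rot: [-179.9, -0.0, 76.1]
ft_force: [0.5, -1.1, -2.5]
finger_gap: 39.4
grip_force: 64.3
```

>>> apply_moves(
  rows=[
    [0,0,0,0,0,-0.1117],
    [0,0,0,0,0,-0.1117],
    [50.7,0.9,0,0,0,0],
    [50.7,0.9,0,0,0,0],
    [50.7,0.9,0,0,0,0],
  ],
)

```text
time: 23.22
tool_pos: [453.9, -65.1, 143.9]
tcp_rot: [-179.9, -0.0, 88.8]
ft_force: [1.1, -0.2, -2.6]
finger_gap: 39.1
grip_force: 64.3
```

>>> apply_moves(
  rows=[
    [50.7,0.9,0,0,0,0],
    [50.7,0.9,0,0,0,0],
    [50.7,0.9,0,0,0,0],
    [50.7,0.9,0,0,0,0],
    [50.7,0.9,0,0,0,0],
  ],
)

```text
time: 23.85
tool_pos: [463.4, 188.2, 144.0]
tcp_rot: [-179.9, 0.0, 88.9]
ft_force: [0.0, -0.4, -2.4]
finger_gap: 39.3
grip_force: 64.3
```

>>> apply_moves(
  rows=[
    [50.7,0.9,0,0,0,0],
    [0,0,40,0,0,0],
    [0,0,40,0,0,0],
    [0,0,8,0,0,0],
    [0,0,0,0,0,0],
  ],
)

```text
time: 24.48
tool_pos: [465.7, 237.1, 56.4]
tcp_rot: [-179.9, 0.0, 88.9]
ft_force: [-0.7, 0.8, -1.9]
finger_gap: 39.5
grip_force: 64.2
```

Run:
```python
from h import *
s=sense();print(s['tool_pos'],s['tcp_rot'])
for c in('top','side'): rel(c,466.5,237,-1.1,48,110,110)
```

```text
[465.73064826 237.13254216  56.37196689] [-1.79928641e+02  3.12388791e-02  8.88594382e+01]
top plate 604 [-39.   35.9] [-100.6    6.9] tube 203 [-17.2  16.4] [-55.6 -24.7] z [56.3 92.5 94.8]
side plate 1171 [-36.2  39. ] [-77.5  99.7] tube 459 [-18.3  19.7] [-36.6  55.3] z [57.5 94.4 95.7]
```

>>> apply_moves(
  rows=[
    [0,0,14,0,0,0],
    [0,0,10,0,0,0],
    [0,0,8,0,0,0],
    [0,0,4,0,0,0],
    [0,0,1.5,0,0,0],
  ],
)

```text
time: 25.2
tool_pos: [465.8, 237.3, 19.3]
tcp_rot: [-179.9, 0.0, 88.9]
ft_force: [-9.7, -4.9, 18.2]
finger_gap: 39.3
grip_force: 66.5
```

>>> apply_moves(
  rows=[
    [0,0,0,0,0,0],
    [0,0,0,0,0,0],
    [0,0,0,0,0,0],
    [0,0,0,0,0,0],
    [0,0,0,0,0,0],
  ],
)

```text
time: 25.82
tool_pos: [466.1, 237.4, 19.3]
tcp_rot: [-180.0, 0.0, 88.9]
ft_force: [-3.5, -2.0, 5.9]
finger_gap: 39.2
grip_force: 65.3
```

>>> apply_moves(
  rows=[
    [0,0,0,0,0,0],
    [0,0,0,0,0,0],
    [0,0,0,0,0,0],
    [0,0,-10,0,0,0],
    [0,0,-30,0,0,0],
  ],
  fingers=80,
)

```text
time: 26.45
tool_pos: [464.6, 236.8, 58.0]
tcp_rot: [-179.8, 0.1, 88.9]
ft_force: [0.5, 0.3, 1.0]
finger_gap: 79.5
grip_force: 0.0
```

>>> apply_moves(
  rows=[
    [0,0,-40,0,0,0.1475],
    [0,0,-40,0,0,0.1475],
    [-35,33.7,0,0,0,0],
    [-35,33.7,0,0,0,0],
    [-35,33.7,0,0,0,0],
  ],
)

```text
time: 27.08
tool_pos: [530.5, 105.1, 140.0]
tcp_rot: [179.9, -0.0, 72.0]
ft_force: [1.3, -0.1, -0.5]
finger_gap: 79.9
grip_force: 0.0
```

Run:
```python
from h import *
s=sense();print(s['tool_pos'],s['tcp_rot'])
for c in('top','side'):
    rel(c,466.5,237,-1.1,48,110,110)
    rel(c,658,-156,-18,25,45,110)
```

```text
[530.5329811  105.14527962 139.95991594] [ 1.79921619e+02 -3.76006156e-02  7.20083309e+01]
top plate 635 [-39.1  36.2] [-95.8  55.8] tube 642 [-20.9  17.5] [-54.1  43.8] z [53.2 55.7 58.2]
top plate 1527 [-48.9  48.7] [-96.3  94.4] tube 503 [-14.6  10.2] [-64.7  62.6] z [28.5 33.3 36.2]
side plate 1058 [-36.3  39.1] [-86.   99.9] tube 900 [-18.8  19.3] [-52.6  55. ] z [54.8 56.2 57.6]
side plate 560 [-49.4  49.1] [-76.4 100.3] tube 199 [-12.6  12. ] [-46.7  64.6] z [27.3 33.6 35.3]
```

>>> apply_moves(
  rows=[
    [-35,33.7,0,0,0,0],
    [-35,33.7,0,0,0,0],
    [-35,33.7,0,0,0,0],
    [-35,33.7,0,0,0,0],
    [-35,33.7,0,0,0,0],
  ],
)

```text
time: 27.9
tool_pos: [636.5, -111.8, 139.2]
tcp_rot: [180.0, -0.0, 72.1]
ft_force: [0.8, -0.7, -0.4]
finger_gap: 80.0
grip_force: 0.0
```

>>> apply_moves(
  rows=[
    [-35,33.7,0,0,0,0],
    [0,0,30,0,0,0],
    [0,0,30,0,0,0],
    [0,0,0,0,0,0],
    [0,0,0,0,0,0],
  ],
)

```text
time: 28.52
tool_pos: [657.7, -155.0, 80.2]
tcp_rot: [179.9, -0.0, 72.0]
ft_force: [0.4, -0.3, -0.3]
finger_gap: 80.1
grip_force: 0.0
```

>>> apply_moves(
  rows=[
    [-0.8,0,25,0,0,0],
    [0,0,25,0,0,0],
    [0,0,13,0,0,0],
    [0,0,4,0,0,0],
    [0,0,0,0,0,0],
  ],
)

```text
time: 29.15
tool_pos: [657.5, -156.8, 12.8]
tcp_rot: [179.9, -0.0, 72.0]
ft_force: [-0.7, 0.1, -0.6]
finger_gap: 79.7
grip_force: 0.0
```

>>> apply_moves(
  rows=[
    [0,0,0,0,0,0],
    [0,0,0,0,0,0],
    [0,0,0,0,0,0],
    [0,0,0,0,0,0],
    [0,0,0,0,0,0],
  ],
  fingers=0,
)

```text
time: 29.78
tool_pos: [657.3, -156.9, 12.5]
tcp_rot: [179.9, -0.0, 72.0]
ft_force: [0.1, 0.2, 5.1]
finger_gap: 23.6
grip_force: 60.4
```

>>> apply_moves(
  rows=[
    [0,0,0,0,0,0],
    [0,0,-6,0,0,0],
    [0,0,-30,0,0,0],
    [0,0,-45,0,0,0],
    [0,0,-45,0,0,0],
  ],
)

```text
time: 30.4
tool_pos: [655.6, -156.4, 137.7]
tcp_rot: [-179.8, 0.0, 72.0]
ft_force: [0.6, -0.0, -2.2]
finger_gap: 23.7
grip_force: 59.7
```

>>> apply_moves(
  rows=[
    [0,0,0,0,0,-0.094],
    [-20.2,-37.5,0,0,0,0],
    [-20.2,-37.5,0,0,0,0],
    [-20.2,-37.5,0,0,0,0],
    [-20.2,-37.5,0,0,0,0],
  ],
)

```text
time: 31.02
tool_pos: [490.7, -202.6, 137.0]
tcp_rot: [-179.9, -0.0, 77.4]
ft_force: [-0.5, -1.5, -3.0]
finger_gap: 23.5
grip_force: 60.0
```

>>> apply_moves(
  rows=[
    [-20.2,-37.5,0,0,0,0],
    [0,0,40,0,0,0],
    [0,0,35,0,0,0],
    [0,0,7,0,0,0],
    [0,0,0,0,0,0],
  ],
)

```text
time: 31.65
tool_pos: [451.5, -214.0, 55.8]
tcp_rot: [-179.9, -0.0, 77.4]
ft_force: [1.6, -0.8, -2.5]
finger_gap: 23.8
grip_force: 60.1
```

Run:
```python
from h import *
s=sense();print(s['tool_pos'],s['tcp_rot'])
for c in('top','side'): rel(c,452.4,-214.6,-12.6,40,100,115)
```

```text
[ 451.47143567 -214.02793473   55.81206788] [-1.79934623e+02 -2.12955546e-02  7.73671037e+01]
top plate 662 [-38.4  36.5] [-96.6 107.7] tube 140 [-10.9   7.6] [21.1 65.1] z [74.7 77.1 79.6]
side plate 459 [-36.3  38.1] [-97.2 110.5] tube 56 [-10.6   8.8] [-59.3  65.3] z [77.1 78.6 79.7]
```

>>> apply_moves(
  rows=[
    [-1,0,14,0,0,0],
    [0,0,10,0,0,0],
    [0,0,8,0,0,0],
    [0,0,3,0,0,0],
    [0,0,1,0,0,0],
  ],
)

```text
time: 32.38
tool_pos: [451.4, -215.1, 19.5]
tcp_rot: [-180.0, -0.0, 77.4]
ft_force: [-0.7, 0.6, -2.1]
finger_gap: 24.1
grip_force: 60.3
```

>>> apply_moves(
  rows=[
    [0,0,0.5,0,0,0],
    [0,0,0.5,0,0,0],
    [0,0,0,0,0,0],
    [0,0,0,0,0,0],
    [0,0,0,0,0,0],
  ],
)

```text
time: 33.0
tool_pos: [451.8, -215.4, 19.4]
tcp_rot: [180.0, 0.0, 77.4]
ft_force: [-3.5, 1.1, 5.7]
finger_gap: 24.3
grip_force: 61.2
```

Contact is made, so I release, lift and move clear.

>>> apply_moves(
  rows=[
    [0,0,0,0,0,0],
    [0,0,0,0,0,0],
    [0,0,0,0,0,0],
    [0,0,-10,0,0,0],
    [0,0,-30,0,0,0],
  ],
  fingers=75,
)

```text
time: 33.62
tool_pos: [450.1, -214.4, 58.1]
tcp_rot: [-179.8, -0.1, 77.4]
ft_force: [0.5, 0.9, -0.2]
finger_gap: 74.6
grip_force: 0.0
```

>>> apply_moves(
  rows=[
    [0,0,-50,0,0,0],
    [0,0,-50,0,0,0],
    [0,0,-50,0,0,0],
    [35,40,0,0,0,0],
    [35,40,0,0,0,0],
  ],
)

```text
time: 34.25
tool_pos: [546.6, -164.6, 211.4]
tcp_rot: [179.8, 0.0, 77.3]
ft_force: [-0.6, -0.3, 0.4]
finger_gap: 75.2
grip_force: 0.0
```

>>> apply_moves(
  rows=[
    [35,40,0,0,0,0],
    [35,40,0,0,0,0],
    [0,0,0,0,0,0],
    [0,0,0,0,0,0],
    [0,0,0,0,0,0],
  ],
)

```text
time: 34.88
tool_pos: [637.7, -114.4, 209.6]
tcp_rot: [180.0, 0.0, 77.3]
ft_force: [0.4, -0.5, 0.5]
finger_gap: 74.9
grip_force: 0.0
```

Run:
```python
from h import *
for c in('top','side'):
    rel(c,452.4,-214.6,-12.6,36,100,115);rel(c,466.5,237,-1.1,48,70,110);rel(c,639.2,181.2,-17.4,40,60,95)
    snap(c,c+'3.png')
```

```text
Traceback (most recent call last):
  File "h.py", line 22, in rel
    print(c,'plate',*f(b),'tube',*f(br),'z',np.percentile(z[br],[5,50,95]).round(1))
                     ~^^^
  File "h.py", line 20, in <lambda>
    f=lambda b:(b.sum(),np.percentile(x[b],[1,99]).round(1),np.percentile(y[b],[1,99]).round(1))
                        ~~~~~~~~~~~~~^^^^^^^^^^^^^
IndexError: index -1 is out of bounds for axis 0 with size 0
```

>>> apply_moves(
  rows=[
    [40,0,-10,0,0,0],
    [40,0,-10,0,0,0],
    [40,0,-10,0,0,0],
    [20,0,-10,0,0,0],
    [0,0,0,0,0,0],
  ],
)

```text
time: 35.55
tool_pos: [669.4, 23.4, 250.5]
tcp_rot: [179.9, -0.0, 77.4]
ft_force: [0.1, -0.3, -0.4]
finger_gap: 75.0
grip_force: 0.0
```

Run:
```python
from h import *
for c in('top','side'):
    snap(c,c+'3.png')
    for q in [(452.4,-214.6,-12.6,36,100,115),(466.5,237,-1.1,48,70,110),(639.2,181.2,-17.4,40,60,95)]:
        try: rel(c,*q)
        except IndexError: print(c,'hidden')
```

```text
top plate 1247 [-38.5  36.4] [-110.3  107.1] tube 380 [-10.4   8. ] [-62.3  61.9] z [38.3 40.7 43.2]
top hidden
top plate 570 [-38.   36.8] [-90.8  22.9] tube 242 [-16.1  12.4] [-45.4  10.9] z [43.  45.6 48.2]
side plate 381 [-36.2  38.5] [-98.1 110.2] tube 150 [-11.1   9.5] [-61.4  63.5] z [39.  40.9 42.4]
side plate 1058 [-36.3  39.1] [-85.8 100. ] tube 900 [-18.8  19.3] [-53.1  54.9] z [54.8 56.3 57.4]
side plate 730 [-36.2  37.4] [-84.5  90.4] tube 432 [-14.3  13.5] [-42.7  44.6] z [43.8 46.1 47.4]
```

View pics/side3.png

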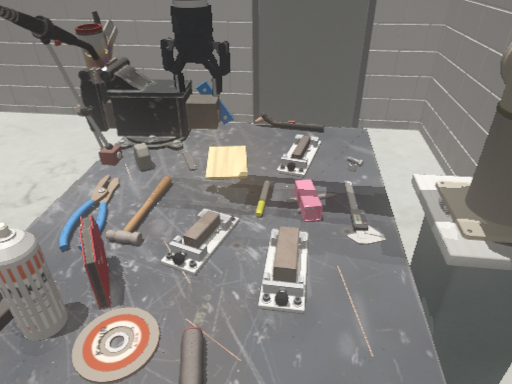

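View pics/top3.png

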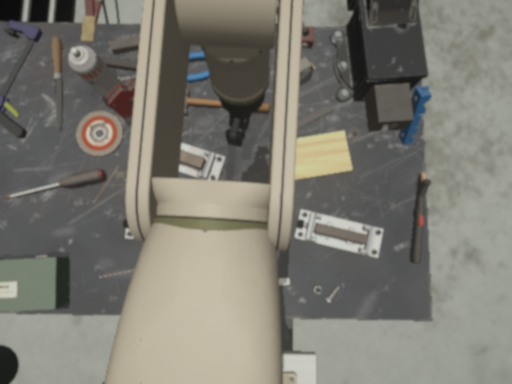

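The pictures show all three tubes flat in the right nests: long at (300,148), short at (202,229) and medium at (287,252) in the side view. Their tops stand at about 41, 46 and 56 mm, as they should when seated. The marker at (264,198) and the pink block are where they were, so I hand in.

```bash
python3 -c "
from bench import job;print(job.hand_in())"
```

```text
the job is handed in; nothing more can be done
None
```

All three tubes lie flat in the fixtures that fit their lengths, the marker and the pink look-alike were left alone, and the job was handed in at about 36 s of the 99 s allowed.

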